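Stack the lunch tins, close the top one, take off its outer lid

TASK

Stand the open lunch tin squarely on the closed one, leaving the closed one where it is, then take the nested pair of lids by the rim of the inner (lower) lid and lower both together onto the open tin until the inner lid is fully home; let go of it. Then take the outer lid by its handle and lift it off alone, straight up, leaving the inner lid fully home and the tins square; finish while still holding the outer lid level, about 10 cm above where it sat, ready for drying. Leave the tumblers, spatula and fork where they are.

Things in the scene. Friction and masses are not known exactly. Their poses are not given: they have to be found in the camera images.
- lower_tin_top (a point): Closed steel lunch tin with a flat lid, 98 x 58 mm and 60 mm high, standing loose on the board, 0.7 kg. The point is the centre of its flat top. x along its long side, y along its short side, z up.
- upper_tin_mid (a point): Open-topped empty steel lunch tin, 96 (x) x 56 (y) mm and 60 mm high, walls 3 mm, flat underside, loose on the board, 0.3 kg. The point is its centre, 30 mm above its underside. It can be gripped from above across its 56 mm width.
- inner_lid_rim (a point): Plastic inner (lower) lid of the nested pair, 0.12 kg. The point is the centre of its rim, a slab 102 (x) x 62 (y) x 14 mm; gripped across the 62 mm it carries the outer lid too. Below, a plug 85 x 45 mm, 8 mm deep, drops into the open tin's 90 x 50 mm mouth until the slab rests on the edge (point 67 mm above the tin's underside). On top a boss 80 x 40 mm, 5 mm high.
- lid_stand: Fixed wooden block 86 (x) x 40 (y) mm, 24 mm high, on which the lid pair starts; origin at the centre of its underside.
- outer_lid_handle (a point): Steel outer lid of the nested pair, 0.12 kg: an upside-down tray 92 (x) x 52 (y) mm, 9 mm high, resting loose over the inner lid's boss (3 mm play). On it a solid wooden bar handle 60 (x) x 14 (y) mm, 26 mm high; the point is the handle's centre, 13 mm above the tray's flat top and, while nested, 29 mm above the inner lid's point.
- tumbler_a_rim (a point): Glass tumbler, 72 mm across, 105 mm high; the point is the centre of its mouth.
- tumbler_b_rim (a point): Another such glass tumbler; the point is the centre of its mouth.
- spatula: Wooden spatula, 270 mm long, lying along its x; origin near its middle, on the board.
- fork: Steel fork, 185 mm long, 24 mm wide, 4 mm thick, lying along its x; origin near its middle, on the board.
Mind the look-alikes: they are no part of the job. What is shaped like the part that bears outer_lid_handle but green, pink or yellow is not meant.

How it is judged:
On the way, in this order (a step that is already met when the one before it is completed fails the run):
1. the open tin stands squarely on the closed tin (centres within 6 mm each way, sides within 0.1 rad) and is let go (x of upper_tin_mid in the frame of lower_tin_top between -0.006 and 0.006 m and y of upper_tin_mid in the frame of lower_tin_top between -0.006 and 0.006 m and z of upper_tin_mid in the frame of lower_tin_top between 0.027 and 0.033 m and angle between the x axis of upper_tin_mid and the x axis of lower_tin_top, either way round below 0.1 rad and angle between upper_tin_mid's own z axis and vertical below 0.06 rad and contact force between the fingers and upper_tin below 0.1 N and linear speed of upper_tin below 0.02 m/s), for 0.2 s.
2. the inner lid is fully home in the open tin, with the outer lid still nested on it, and both are let go (x of upper_tin_mid in the frame of lower_tin_top between -0.006 and 0.006 m and y of upper_tin_mid in the frame of lower_tin_top between -0.006 and 0.006 m and z of upper_tin_mid in the frame of lower_tin_top between 0.027 and 0.033 m and angle between the x axis of upper_tin_mid and the x axis of lower_tin_top, either way round below 0.1 rad and angle between upper_tin_mid's own z axis and vertical below 0.06 rad and x of inner_lid_rim in the frame of upper_tin_mid between -0.005 and 0.005 m and y of inner_lid_rim in the frame of upper_tin_mid between -0.005 and 0.005 m and z of inner_lid_rim in the frame of upper_tin_mid between 0.0345 and 0.0395 m and angle between the z axis of inner_lid_rim and the z axis of upper_tin_mid, either way round below 0.05 rad and z of outer_lid_handle in the frame of inner_lid_rim between 0.026 and 0.032 m and x of outer_lid_handle in the frame of inner_lid_rim between -0.006 and 0.006 m and y of outer_lid_handle in the frame of inner_lid_rim between -0.006 and 0.006 m and contact force between the fingers and inner_lid below 0.1 N and contact force between the fingers and outer_lid below 0.1 N), for 0.2 s.
At the end, for the whole second after the job is handed in: Open tin on closed tin: centres within 6 mm each way, sides within 0.1 rad. Inner lid fully home in it (height within 2.5 mm). Robot still holds the outer lid in its fingers, within 0.3 rad of level, 60 mm or more above where it sat, touching nothing else (all of step 1 and x of inner_lid_rim in the frame of upper_tin_mid between -0.005 and 0.005 m and y of inner_lid_rim in the frame of upper_tin_mid between -0.005 and 0.005 m and z of inner_lid_rim in the frame of upper_tin_mid between 0.0345 and 0.0395 m and angle between the z axis of inner_lid_rim and the z axis of upper_tin_mid, either way round below 0.05 rad and z of outer_lid_handle in the frame of inner_lid_rim above 0.089 m and height (world z) of outer_lid_handle above 0.21 m and angle between outer_lid_handle's own z axis and vertical below 0.3 rad and contact force between the fingers and outer_lid above 1 N and contact force between outer_lid and inner_lid below 0.05 N and contact force between outer_lid and upper_tin below 0.05 N and contact force between the fingers and inner_lid below 0.1 N and linear speed of outer_lid below 0.03 m/s); the arm keeps its last pose, push and grip.
It fails at once if the outer lid was parted from the inner lid while the inner lid was not home in the open tin, or the inner lid was raised along with it ((z of outer_lid_handle in the frame of inner_lid_rim above 0.044 m or z of outer_lid_handle in the frame of inner_lid_rim below 0.015 m or horizontal distance between outer_lid_handle and inner_lid_rim above 0.03 m) and (z of inner_lid_rim in the frame of upper_tin_mid above 0.042 m or z of inner_lid_rim in the frame of upper_tin_mid below 0.03 m or horizontal distance between inner_lid_rim and upper_tin_mid above 0.01 m)).
It fails at once if the closed tin was shoved more than 25 mm (distance of lower_tin_top from where it was at the start of the episode above 0.025 m).
It fails at once if a tumbler, the spatula or the fork was moved more than 30 mm (distance of any of tumbler_a_rim, tumbler_b_rim, spatula, fork from where it was at the start of the episode above 0.03 m).
It also fails if it takes over 69 s, if anything falls off the work surface, if the arm or the gripper's body presses on something with over 40 N, if the wrist force passes 120 N, or if a joint passes its speed limit or range.

ROBOT

A 6-joint arm with a two-finger parallel gripper is mounted at the origin on the work surface. World frame = base frame: x ahead of the robot, y to its left, z up, the work surface at z = 0. Lengths are in m, angles in rad, forces in N, time in s.
With the tool pointing down it reaches from about 0.25 to 0.725 m from the base axis. Payload 4 kg.
Tool frame: the origin (TCP) lies where the fingers leave the gripper's body, on its centre line; the fingertips stand 73 mm ahead of it and the grasp point (between the pads) lies 54 mm ahead of it; z points along the fingers, y is the line along which they close (so a half turn about z gives the same grasp; the last joint's range is limited). The gripper opens to 85 mm and grips with 20 to 120 N. Pads are 22 mm wide; open, the fingers measure 114 mm over their backs; the gripper's body (76 mm by 85 mm) begins 54 mm behind the grasp point. The pads swing forward as they close: fully open they stand 13 mm farther back than shut.
Start: joints at [-1.281, 0.241, 0.005, 1.335, 0, 1.571], TCP at [0.143, -0.479, 0.304] pointing down, gripper open.
Joint ranges: [-2.72, 2.72], [-1.05, 1.87], [-1.09, 1.28], [-1.99, 2.15], [-1.42, 1.44], [-3.14, 3.14]. Speed limits (rad/s): [2.79, 2.79, 3.14, 3.14, 3.14, 3.14].

INTERFACE

Orientations are given as [roll, pitch, yaw] about the fixed x, y, z axes, in that order (R = Rz(yaw) Ry(pitch) Rx(roll)).
In Python, from bench import * gives the robot as it stands. The module is installed in compiled form; this text tells all that it offers. Calls block until the motion is done:
- goto(position, orientation): joint-space move of the TCP to a pose.
- movel(position, ori=None, feed=0.15, f_stop=None): straight line of the TCP; ori=None keeps the orientation; feed is the mean speed in m/s. With f_stop (N) it stops when the force on the tool has changed by that much, and returns True; else False.
- set_joints(angles): joint-space move.
- gripper_to(opening, force=None): finger opening in m; force is the grip in N (None keeps the last); returns when the fingers have stopped.
- sleep(seconds).
- inverse_kinematics(position, orientation): joint angles nearest the present ones, or None.
- get_state(): the state.
- camera(name): name is "scene" or "side" or "wrist"; returns (picture, depth): 480x640x3 uint8, red, green, blue; 480x640 float32, m along the optical axis (not along the pixel's ray), 0 where there is no reading.
- camera_model(name): a dict with "mtx" (3x3 intrinsics, pixels), "rvec" (rotation vector, rad) and "tvec" (3), from world to camera coordinates, as OpenCV has them; the wrist camera has in their place "hand_eye" (4x4, takes a point from camera to tool coordinates, whose origin is the TCP and whose axes are the flange's). Camera axes: x right, y down, z forward; pixel columns grow to the right and rows downward; lengths in m; the calibration is good to about 2 mm. A picture is of the moment at which its call begins: read the wrist's pose just before it. camera_model takes no time and is no camera call.
A pose or a line that the arm cannot do raises PlanningError and nothing moves.
- hand_in(): hands the job in; it is judged then, once.
The state is a dict: "t": time; "joint_positions": joint angles; "joint_velocities": joint speeds; "tau": joint torques, N m; "eef_pos": TCP position; "tcp_rot": TCP orientation; "wrist_force": force on the tool from outside, world axes, zero at the start; "ft_torque": the same for the moment, N m; "grip_width": finger opening in m; "grasp_force": force on a finger pad.
Only numpy, scipy, OpenCV 4.12 (cv2) and the standard library are available. Lean on these libraries where they do the work, as an engineer would, in place of code of your own. Each camera call takes 0.05 s, during which the arm holds its last target. There are 200 camera calls.

## Working session

There is one attempt and no reset: what is moved stays moved. The work goes in short steps, each a Python script; the robot and the scene stay as the last script left them, time stands still between calls to the robot, and variables do not carry over. Pictures are saved under pics/ and viewed, at most 10 in all, crops included, and the job is handed in when it is done.

```bash
mkdir -p pics; cat > h.py <<'E'
from bench import *
import numpy as np, cv2
from scipy.spatial.transform import Rotation as R
def cloud(name):
    s=get_state(); m=camera_model(name); im,d=camera(name)
    K=np.array(m["mtx"]); v,u=np.mgrid[:480,:640]
    P=np.stack([(u-K[0,2])*d/K[0,0],(v-K[1,2])*d/K[1,1],d],-1)
    if name=="wrist":
        H=np.array(m["hand_eye"]); P=P@H[:3,:3].T+H[:3,3]
        r=np.array(s["tcp_rot"]); 
        Rm=r if r.shape==(3,3) else (R.from_euler('xyz',r).as_matrix() if r.size==3 else R.from_quat(r).as_matrix())
        P=P@Rm.T+np.array(s["eef_pos"])
    else:
        Rm=cv2.Rodrigues(np.array(m["rvec"],float))[0]; P=(P-np.array(m["tvec"]).ravel())@Rm
    P[d==0]=np.nan
    return im,P
def save(n,im): cv2.imwrite(f"pics/{n}.png",im[...,::-1])
E
python3 - <<'E'
from h import *
print(get_state())
for n in("scene","side"):
    im,P=cloud(n); save(n,im); np.save(n,P)
    print(n,np.nanmin(P,(0,1)),np.nanmax(P,(0,1)))
E
```

```text
{'t': 0.0, 'joint_positions': array([-1.28100609e+00,  2.41441313e-01,  3.72121478e-03,  1.33520409e+00,
        3.81599179e-05,  1.57080735e+00]), 'joint_velocities': array([ 2.17676772e-05, -7.84042753e-04, -2.66082646e-04, -1.01394241e-04,
       -1.15318776e-04, -1.12011624e-03]), 'tau': array([-3.89298802e-04, -3.72317398e+01,  2.52408063e+01,  1.69340411e-02,
       -7.09418896e-05,  7.22132455e-06]), 'eef_pos': array([ 0.14274649, -0.47868808,  0.3029975 ]), 'tcp_rot': array([-3.13946479e+00, -3.81363707e-05,  2.89779132e-01]), 'wrist_force': array([-0.23570251, -0.04643816, -0.8015835 ]), 'ft_torque': array([-0.02215536,  0.02581443, -0.03116256]), 'grasp_force': 0.0, 'grip_width': 0.08550341116458772}
scene [-1.97777341 -0.6649299  -0.76776929] [1.18151754 1.78630522 0.38537369]
side [-0.55641555 -2.22975284 -0.76951064] [2.12694883 0.44664207 0.47553441]
```

View pics/scene.png

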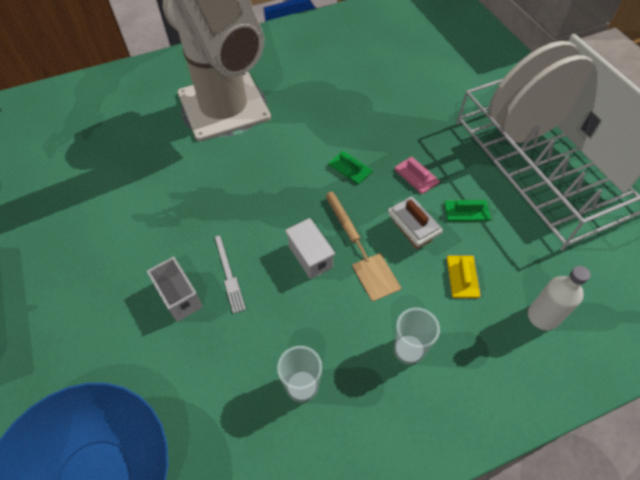

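View pics/side.png

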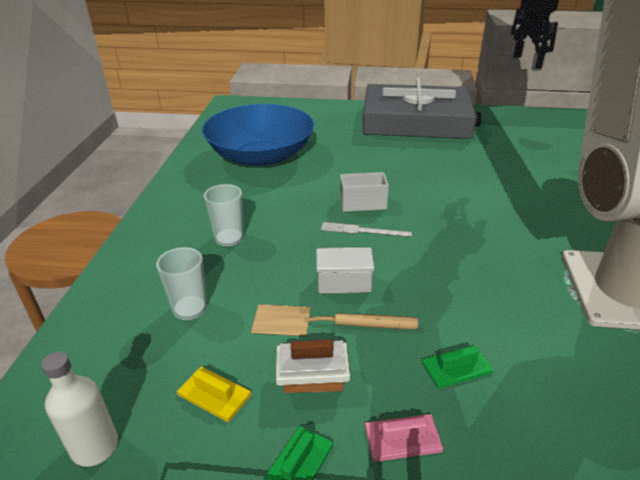

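The scene picture shows the open tin at about (173,285), the closed tin at (310,248), the lid pair with the brown handle at (415,220), and the tumblers at (300,372) and (415,335). The side picture agrees, with the lid pair at (312,365).

```bash
python3 - <<'E'
from h import *
P=np.load("scene.npy"); S=np.load("side.npy")
for n,(u,v) in dict(open=(173,285),closed=(310,248),lids=(415,220),ta=(300,372),tb=(415,335)).items():
    c=np.nanmedian(P[v-4:v+5,u-4:u+5],(0,1))
    for nm,Q in(("scene",P),("side",S)):
        q=Q.reshape(-1,3); k=(np.hypot(*(q[:,:2]-c[:2]).T)<.085)&(q[:,2]>.012)&(q[:,2]<.2); q=q[k]
        if len(q)<10: print(n,nm,"few",c);continue
        zt=np.percentile(q[:,2],98)
        for lo,hi in((.03,.048),(.052,.07),(zt-.008,zt+.01)):
            b=q[(q[:,2]>lo)&(q[:,2]<hi)]
            if len(b)>20:
                r=cv2.minAreaRect(b[:,:2].astype(np.float32)*1000); print(n,nm,round(zt,3),(lo.__round__(3),hi.__round__(3)),len(b),np.round(r[0],1),np.round(r[1],1),round(r[2],1))
E
```

```text
open scene 0.063 (0.03, 0.048) 283 [ 490.3 -242.9] [97.9 55. ] 11.9
open scene 0.063 (0.052, 0.07) 388 [ 489.3 -242.6] [100.  56.] 11.4
open scene 0.063 (np.float64(0.055), np.float64(0.073)) 323 [ 489.1 -242.6] [99.7 56. ] 11.4
open side 0.06 (0.03, 0.048) 623 [ 488.5 -241.4] [96.3 62.8] 11.3
open side 0.06 (0.052, 0.07) 369 [ 488.1 -241.2] [98.  63.9] 11.4
open side 0.06 (np.float64(0.052), np.float64(0.07)) 368 [ 487.9 -241. ] [98.2 63.6] 10.9
closed scene 0.064 (0.03, 0.048) 181 [523.1  13.5] [104.3  45.9] 38.4
closed scene 0.064 (0.052, 0.07) 1292 [508.   31.1] [101.  59.] 7.5
closed scene 0.064 (np.float64(0.056), np.float64(0.074)) 1269 [508.   31.1] [101.  59.] 7.5
closed side 0.061 (0.03, 0.048) 436 [506.3  58.1] [20.9 97.2] 87.3
closed side 0.061 (0.052, 0.07) 1316 [506.4  32.5] [97.7 62.3] 7.1
closed side 0.061 (np.float64(0.053), np.float64(0.071)) 1290 [506.4  32.5] [97.7 62.3] 7.1
lids scene 0.083 (0.03, 0.048) 324 [536.1 253.6] [103.3  63.4] 9.4
lids scene 0.083 (0.052, 0.07) 728 [535.6 253.5] [93.5 56.5] 11.4
lids scene 0.083 (np.float64(0.075), np.float64(0.093)) 200
[... 411 characters left out ...]
, np.float64(0.118)) 400 [752.2 -84.7] [71.  70.2] 66.9
ta side 0.105 (0.03, 0.048) 225 [743.1 -66.5] [62.1 29.7] 23.1
ta side 0.105 (0.052, 0.07) 250 [753.  -78.9] [57.2 67.3] 47.4
ta side 0.105 (np.float64(0.097), np.float64(0.115)) 346 [750.4 -82.1] [69.8 72.9] 14.8
tb scene 0.107 (0.03, 0.048) 250 [768.2 122.8] [57.7 60.8] 34.1
tb scene 0.107 (0.052, 0.07) 288 [767.3 123.2] [60.1 64.5] 42.7
tb scene 0.107 (np.float64(0.099), np.float64(0.117)) 395 [765.7 122.7] [70.2 71.8] 86.9
tb side 0.105 (0.03, 0.048) 289 [756.3 140.9] [63.5 31.2] 26.9
tb side 0.105 (0.052, 0.07) 447 [765.4 127.1] [61.2 66.9] 51.6
tb side 0.105 (np.float64(0.097), np.float64(0.115)) 506 [764.1 124.6] [70.2 72.1] 20.1
```

```bash
cat >> h.py <<'E'
def rect(P,c,lo,hi,rad=.085):
    q=P.reshape(-1,3); q=q[(np.hypot(q[:,0]-c[0],q[:,1]-c[1])<rad)&(q[:,2]>lo)&(q[:,2]<hi)]
    (x,y),(w,h),a=cv2.minAreaRect(q[:,:2].astype(np.float32)*1000)
    if w<h: w,h,a=h,w,a-90
    return len(q),np.round([x,y,w,h,a],1),np.round(np.percentile(q[:,2],[5,50,95]),4)
def down(yaw): return [np.pi,0,yaw]
E
python3 - <<'E'
from h import *
y=np.radians(11.2)
goto([.4885,-.242,.30],down(y))
s=get_state();print(s["t"],s["eef_pos"],s["tcp_rot"])
im,P=cloud("wrist"); save("w1",im); np.save("w1",P)
print(rect(P,(.4885,-.242),.052,.07), rect(P,(.4885,-.242),.03,.07))
E
```

```text
1.65 [ 0.48799244 -0.24273723  0.30002395] [3.14132138e+00 3.19854868e-04 1.94238443e-01]
(1642, array([ 488.7, -242.5,   97. ,   56.1,   11.4]), array([0.0534, 0.0587, 0.06  ])) (2639, array([ 488.9, -242.5,   97.4,   56.1,   11.4]), array([0.0338, 0.0573, 0.0598]))
```

View pics/w1.png

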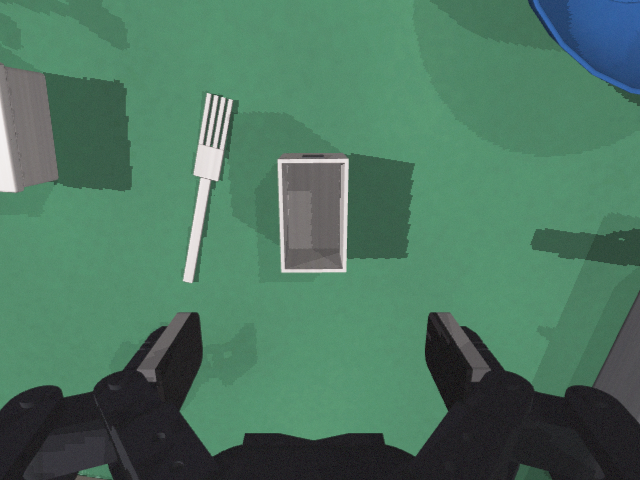

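The wrist view shows the open tin centred at about (313,214), square to the gripper. The fork at (208,190) is clear of the fingers. I'll take the same close look at the closed tin and the lids, then grasp.

```bash
python3 - <<'E'
from h import *
goto([.535,.2545,.30],down(np.radians(9.8)))
im,P=cloud("wrist"); 
for b in((.03,.05),(.052,.068),(.074,.09)): print(rect(P,(.535,.2545),*b))
goto([.507,.032,.30],down(np.radians(7.3)))
im,P=cloud("wrist"); print(rect(P,(.507,.032),.052,.07))
y=np.radians(11.4); c=[.4887,-.2425]
goto(c+[.2],down(y)); movel(c+[.090],feed=.12)
gripper_to(.02,30); s=get_state(); print(s["t"],s["eef_pos"],s["grip_width"],s["grasp_force"])
movel(c+[.2],feed=.15); s=get_state(); print(s["t"],s["eef_pos"],s["grip_width"],s["grasp_force"])
im,P=cloud("wrist"); np.save("w2",P); save("w2",im)
E
```

```text
(1713, array([535.1, 254.4, 102.4,  62.1,   9.5]), array([0.0423, 0.0447, 0.0461]))
(5238, array([535.4, 254.5,  91.7,  52. ,   9.5]), array([0.0528, 0.054 , 0.0552]))
(1302, array([535.3, 254.2,  60.1,  13.3,   9.5]), array([0.0778, 0.0797, 0.081 ]))
(8068, array([507.8,  31.8,  97.6,  58.2,   7.4]), array([0.0576, 0.0589, 0.0601]))
13.6667 [ 0.48917986 -0.24268439  0.09083732] 0.05555887467623694 33.887709975242615
14.55 [ 0.48790894 -0.24215623  0.19871874] 0.05564444024719591 33.410786390304565
```

View pics/w2.png

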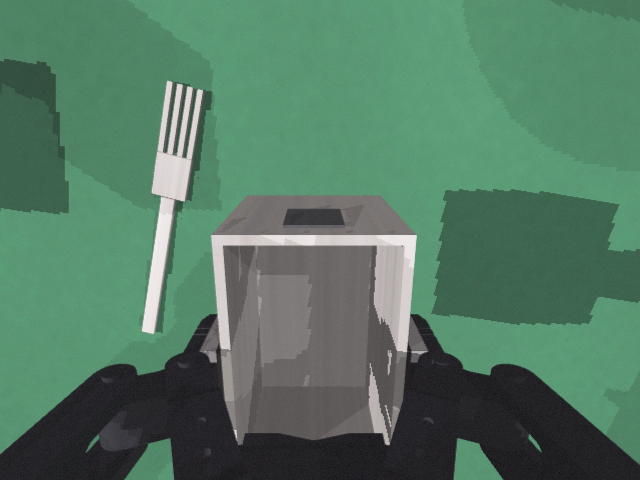

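The tin is held level between the pads, with its mouth at about (313,335). Next I'll place it on the closed tin.

```bash
python3 - <<'E'
from h import *
y=np.radians(7.4); c=[.5078,.0318]
goto(c+[.2],down(y)); movel(c+[.165],feed=.1)
print(movel(c+[.146],feed=.03,f_stop=6)); s=get_state(); print(s["t"],s["eef_pos"],s["wrist_force"])
gripper_to(.085); movel([*np.array(s["eef_pos"])[:2],.30],feed=.2)
sleep(.1); im,P=cloud("wrist")
print(rect(P,c,.112,.13),rect(P,c,.05,.065),rect(P,c,.08,.13)); print(get_state()["t"])
E
```

```text
True
16.675 [0.5079257  0.03189772 0.15062855] [-0.4319089   0.33886695  3.7953453 ]
(2563, array([507.7,  31.7,  97.5,  56.2,   7.3]), array([0.1132, 0.1187, 0.1199])) (6345, array([509.1,  31.8,  95. ,  57.4,   7.7]), array([0.0606, 0.0619, 0.0632])) (5001, array([507.8,  31.7,  97.5,  56.3,   7.4]), array([0.0841, 0.1125, 0.1197]))
18.1333
```

```bash
python3 - <<'E'
from h import *
y=np.radians(9.5); c=[.5353,.2544]
goto(c+[.2],down(y)); movel(c+[.091],feed=.12)
gripper_to(.03,40); s=get_state(); print(s["t"],s["eef_pos"],s["grip_width"],s["grasp_force"],s["wrist_force"])
movel(c+[.24],feed=.12); s=get_state(); print(s["t"],s["eef_pos"],s["grip_width"],s["grasp_force"],s["wrist_force"])
im,P=cloud("wrist"); save("w3",im)
im,P=cloud("side"); save("s3",im[150:450,200:500])
for b in((.175,.2),(.20,.218),(.223,.24)): print(rect(P,c,*b))
E
```

```text
24.4083 [0.5359316  0.25476396 0.09222055] 0.06112348666504461 45.31671345233917 [-0.4483981   0.58523248  4.57001965]
25.8 [0.53483149 0.25418181 0.23892743] 0.06131891293341279 44.566075801849365 [-0.0354134   0.39257997 -3.89677232]
(1383, array([532.3, 262.8, 102.7,  76.3,   8.5]), array([0.1803, 0.1913, 0.1995]))
(1165, array([531.6, 265.2,  96.8,  91.8, -80.5]), array([0.2003, 0.2014, 0.2137]))
(427, array([527.5, 283.3,  71.2,  59.3, -78.8]), array([0.2236, 0.2271, 0.2385]))
```

View pics/s3.png

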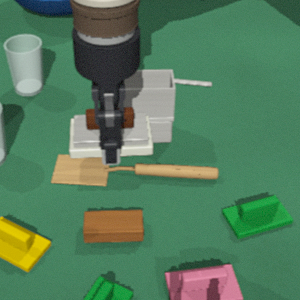

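View pics/w3.png

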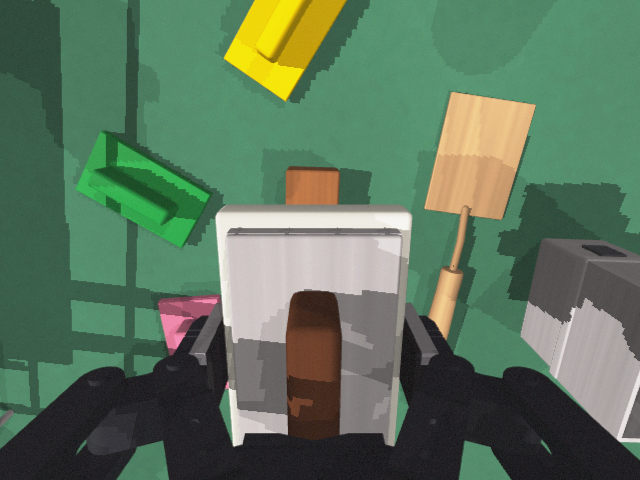

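The pair is held level by the inner rim. The outer lid is still nested on it, with its handle at about (313,365) in the wrist view. Next I'll lower both onto the open tin.

```bash
python3 - <<'E'
from h import *
y=np.radians(7.4); c=[.5077,.0317]
goto(c+[.25],down(y)); movel(c+[.20],feed=.08)
s=get_state(); e=np.array(s["eef_pos"]); print(e)
c2=list(2*np.array(c)-e[:2])
print(movel(c2+[.174],feed=.025,f_stop=6)); s=get_state(); print(s["t"],s["eef_pos"],s["wrist_force"])
sleep(.2); gripper_to(.085); print(get_state()["eef_pos"])
e=get_state()["eef_pos"]; movel([e[0],e[1],.36],feed=.2)
sleep(.1); im,P=cloud("wrist"); save("w4",im)
for b in((.11,.137),(.139,.147),(.16,.18)): print(rect(P,c,*b))
print(get_state()["t"])
E
```

```text
[0.50801951 0.03172097 0.20034162]
True
32.3167 [0.5073399  0.03166853 0.18017831] [ 0.24426897 -0.17832751  4.12663391]
[0.50608162 0.03160825 0.17858992]
(2005, array([506.6,  31.4, 102.1,  62.1,   7.3]), array([0.1306, 0.1327, 0.1342]))
(6243, array([506.6,  31.4,  91.9,  52.1,   7.3]), array([0.1408, 0.1419, 0.143 ]))
(1618, array([506.9,  31.5,  59.7,  13.8,   7.1]), array([0.1652, 0.1676, 0.1689]))
34.0917
```

View pics/w4.png

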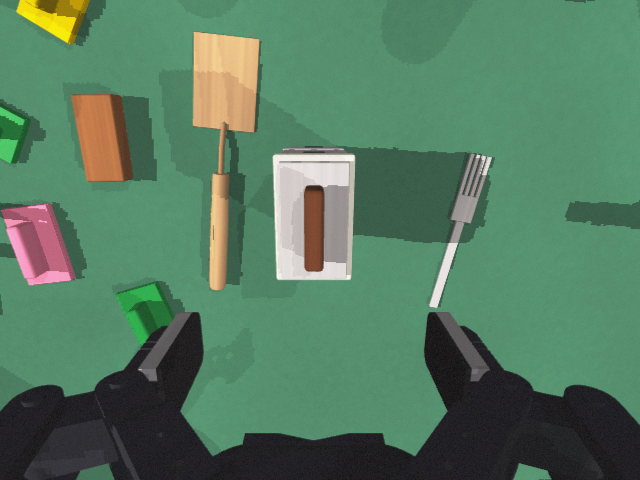

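The lid rim is flush and square at about (314,216), with its top at 0.134 m. That means the inner lid is home and the outer lid is still nested. Next I'll take the handle.

```bash
python3 - <<'E'
from h import *
y=np.radians(7.2); c=[.5069,.0315]
gripper_to(.045)
goto(c+[.28],down(y)); print(movel(c+[.2205],feed=.06,f_stop=8))
gripper_to(.005,30); s=get_state(); print(s["t"],s["eef_pos"],s["grip_width"],s["grasp_force"],s["wrist_force"])
e=s["eef_pos"]
movel([e[0],e[1],.25],feed=.04); movel([e[0],e[1],.323],feed=.08); sleep(.5)
s=get_state(); print(s["t"],s["eef_pos"],s["grip_width"],s["grasp_force"],s["wrist_force"])
im,P=cloud("side"); save("s5",im[80:380,200:500])
for b in((.11,.14),(.225,.25),(.25,.28)): print(rect(P,c,*b))
E
```

```text
False
36.5 [0.50717248 0.03157546 0.2209832 ] 0.013640125179058663 31.18670403957367 [-1.15719007  0.68784703  3.41029263]
38.9583 [0.50717715 0.03158895 0.32292309] 0.013284271355925654 30.697715878486633 [-0.16537119  0.51152947 -2.00958822]
(1876, array([505.3,  32.5, 101.6,  67. ,   8. ]), array([0.1133, 0.1336, 0.1392]))
(971, array([505.4,  34. ,  91.5,  55.3,   8.4]), array([0.2369, 0.2441, 0.2466]))
(636, array([504.5,  40.4,  59.1,  28.3,   6.1]), array([0.2513, 0.2644, 0.2771]))
```

View pics/s5.png

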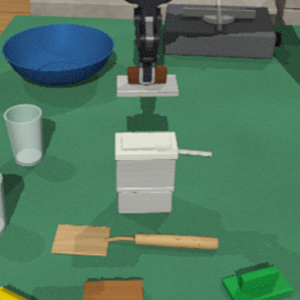

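The outer lid hangs level at crop pixel (147,85), about 10 cm up. The inner lid is seated on the squarely stacked tins at (146,147).

```bash
python3 -c "
from bench import *
print(hand_in())"
```

```text
the job is handed in; nothing more can be done
None
```

I handed the job in at about 39 s of the 69 s allowed: the tins are stacked square, the inner lid is fully home, and the gripper holds the outer lid level about 10 cm above where it sat. The hand-in returned no verdict.

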